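# Hang a rinsed bit block upside down to drain

### The arm

A 6-joint arm with a two-finger parallel gripper is mounted at the origin on a cart in front of the work surface, level with it; the furniture and walls round the work are solid. World frame = base frame: x ahead of the robot, y to its left, z up, the work surface at z = 0. Lengths are in m, angles in degrees, forces in N, time in s.
With the tool pointing down it reaches from about 0.25 to 0.725 m from the base axis. Payload 9.7 kg.
Tool frame: the origin (TCP) lies between the finger pads, 19 mm behind the fingertips; this is the grasp point; z points along the fingers, y is the line along which they close (so a half turn about z gives the same grasp; the last joint's range is limited). The gripper opens to 85 mm and grips with 20 to 120 N. Pads are 22 mm wide; open, the fingers measure 114 mm over their backs; the gripper's body (76 mm by 85 mm) begins 54 mm behind the grasp point. The pads swing forward as they close: fully open they stand 13 mm farther back than shut.
Start: joints at [69.213, 4.979, 10.078, 95.1, 0, 90], TCP at [0.195, 0.514, 0.25] pointing down, gripper open.
Joint ranges: [-179.16, 179.16], [-48.56, 103.87], [-65.8, 70.77], [-126.05, 130.52], [-82.76, 87.17], [-180, 180]. Speed limits (degrees/s): [127.2, 127.2, 147.25, 180, 180, 180].

### API

Orientations are given as [roll, pitch, yaw] about the fixed x, y, z axes, in that order (R = Rz(yaw) Ry(pitch) Rx(roll)).
In Python, from workcell import bot, viewer, finder gives the robot as it stands. The module is installed in compiled form; this text tells all that it offers.
- The arm moves only by the shell command python3 -m inch 'ROWS' [FORCE]. ROWS is JSON, a list that holds one entry, the list of rows, each a list of 7 numbers: the opening in per cent of the stroke, from 0 (shut) to 100 (fully open), then the shift along the tool's x, y, z in mm, then the turn, a rotation vector about the tool's x, y, z in degrees. In form: [[[grip, tx, ty, tz, ax, ay, az], ...]]. A call has 1 to 8 rows; each row shifts and turns the commanded pose from where the row before left it, along the tool's axes as they then stand; what a row does not reach is not made up. A row lasts 1/8 s, in which the tool goes at most 62.5 mm and 10.7 degrees, less where a joint would pass 70% of its speed; a pose out of reach is approached as far as the arm can. A call with a gripper value outside its range is refused whole. The fingers move at their own pace and stop on an object; FORCE is the grip in N (left out, the last holds). Time passes only in rows, so rows that do not move let the fingers close. It gives the time, the measured TCP pose, the force, the opening and the grip force at its end, in the units of the state.
- bot.get_obs(): the state, without advancing time (a new reading comes with each control period).
- viewer.camera(name): name is "scene" or "side" or "wrist"; returns a dict with "pixels" (384x512x3 uint8, red, green, blue), "vfov" (degrees; the focal length in pixels is half the picture's height over the tangent of half this angle, whatever the lens; pixels are square), "cx", "cy" (the principal point, pixels), "R" (3x3) and "t" (3): a world point X has camera coordinates R X + t. Camera axes: x right, y down, z forward; pixel columns grow to the right and rows downward; lengths in m; the calibration is good to about 2 mm. A picture is of the moment at which its call begins. There is no depth.
- bot.job_done(): hands the job in; it is judged then, once.
Trained networks look in the newest picture that a camera, given by its name, has taken for a name from the list of things; names that differ only in an ending like _2 or _b are one class to them, and where a whole thing is asked for, a point or a joint stands for the part that bears it (a point fixed in the world has none). Each returns a list of dicts, best first, with "conf" (0 to 1); they miss things now and then, are a little off and sometimes report something else, mostly with a low value. They report only what shows in the picture. A call takes as long as a camera call.
- finder.outline_of(camera, thing): "pixels" (384x512 bool, what is visible of it) and "extent" ([centre column, centre row, width, height] in pixels, round what is visible of it).
- finder.mark_of(camera, thing): "position" ([column, row] in pixels: a listed point, or the origin of a listed thing).
The state is a dict: "time": time; "q": joint angles; "qd": joint speeds; "joint_efforts": joint torques, N m; "ee_pos": TCP position; "tcp_rot": TCP orientation; "wrist_force": force on the tool from outside, world axes, zero at the start; "torque": the same for the moment, N m; "opening": finger opening in m; "grasp_force": force on a finger pad.
Only numpy, scipy, OpenCV 4.12 (cv2) and the standard library are available. Lean on these libraries where they do the work, as an engineer would, in place of code of your own. Each camera call takes 0.05 s, during which the arm holds its last target. There are 200 camera calls.

### The job

The rinsed manicure bits stand in their block and water is left in the sockets. Set the block squarely down into the leaning cradle of the drain stand, push the teal lock slide fully home over its ends, then take the block's pink grip tab and give it a firm tug straight out of the cradle to make sure the lock really holds it. Only then turn the cradle over towards you by its wire bar until the block hangs upside down and level over the drip tray; leave it hanging there, still locked in, and do not disturb the things standing around.

Things in the scene. Friction and masses are not known exactly. Their poses are not given: they have to be found in the camera images.
- bit_block: Loose white block, eight nail-file bits and a pink grip tab standing in it, 0.12-0.21 kg. Origin: underside centre; x width, y length, z up. Base 32 x 110 x 12 mm; its middle 85 mm rise to z 26, leaving a 12 mm high ledge at each end. Tab 9 (x) x 30 (y) mm, up to z 59; bits at |y| 26 and 36, up to z 51. Same either way round.
- block_grip (a point): point in the middle of the pink tab, 48 mm above the block's underside (11 mm under the tab's top); axes as bit_block. A TCP here keeps the fingertips 3 mm over the block. Close across x.
- drain_stand: Fixed white drain stand. Origin: underside centre, on the worktop. Drip tray 136 x 186 x 20 mm; two uprights at y = +-70 mm, up to z = 122 mm, black knobs out to |y| = 88 mm. The cradle's axle runs along its y, 105 mm above the origin.
- cradle (a joint): angle (rad) of the steel cradle on its axle: 0 = pocket opens straight up; grows as its top turns to the stand's -x (robot) side; pi = upside down. Range 0 to 3.45, no stop or catch at pi. Stiff friction hinge (0.32 N m, about 4 N at the bar): stays at any angle where it is left. Starts leaning 0.38 to 0.62.
- cradle_seat (a point): centre of the pocket's floor, turns with the cradle, 14 mm from the axle (below it at joint 0, axes then as drain_stand). z = out of the pocket, y = along axle and block, x = across. Pocket 37 x 116 mm: 2.5 to 3 mm room round the block; front lip (-x) 11, back wall 25, end plates 27 mm high, edges flared to guide. A seated block has its origin here.
- cradle_bar (a point): middle of the round steel wire bar (8 mm thick, 76 mm long along y) that turns the cradle; at (82, 0, -8) mm in the cradle_seat frame, 85 mm from the axle, behind the back wall (stand's +x side at the start), 55 mm of free space between. Axes as cradle_seat.
- lock_slide (a joint): travel (m) of the teal lock slide along cradle x: 0 = pulled right out towards the robot, 0.040 = fully home against its stop. Starts at 0 to 0.006, where its arms leave the pocket free. Friction 2.2 N; it stays where it is left.
- lock_push (a point): middle of the ribbed front face (40 mm wide, 14 mm high) of the teal slide, to be pushed along cradle +x (away from the robot, up the slope); at (-70 mm + travel, 0, 19.5 mm) in the cradle_seat frame; the face spans z 12.5 to 26.5 mm there, no higher than the block's body. Axes as cradle_seat.
- lock_arms: the two teal arms of the slide, which travel with it. When home they lie 2 mm above the block's two end ledges, reaching 28 mm over them (tips ramped), so that a tugged block lifts about 2 mm and then stops hard.
- rollon_bottle: dark blue roll-on bottle with gold cap, 36 x 42 mm across, 106 mm high, bystander; origin: centre of its underside
- dropper_bottle: amber dropper bottle, 34 mm across, 102 mm high, bystander; origin: centre of its underside
- small_carton: small white and blue carton lying flat, 95 x 60 x 24 mm, bystander; origin: centre of its underside
- clip: pink hair clip lying on the worktop, 12 x 62 x 17 mm, bystander; origin: centre of its underside

How it is judged:
By the outcome, as a careful person would: the job done as asked, in the order asked, and still so for the second after the job is handed in, with the robot touching nothing.
It also fails if it takes over 72 s, if anything falls off the work surface, if the arm or the gripper's body presses on something with over 40 N, if the wrist force passes 120 N, or if a joint passes its speed limit or range.

## Working session

There is one attempt and no reset: what is moved stays moved. The work goes in short steps, Python scripts to look and compute and a shell command to move; the robot and the scene stay as the last step left them, time stands still between calls to the robot, and variables do not carry over. Pictures are saved under pics/ and viewed, at most 10 in all, crops included, and the job is handed in when it is done.

```bash
mkdir -p pics
cat > h.py <<'E'
import numpy as np, cv2
from workcell import bot, viewer, finder
from scipy.spatial.transform import Rotation as Ro
from scipy.optimize import least_squares
def f(c): return 192/np.tan(np.radians(c["vfov"])/2)
def proj(c,X):
    p=np.asarray(c["R"])@np.asarray(X)+np.asarray(c["t"]); return np.array([c["cx"]+f(c)*p[0]/p[2],c["cy"]+f(c)*p[1]/p[2]])
def ray(c,px):
    R=np.asarray(c["R"]);d=R.T@np.array([(px[0]-c["cx"])/f(c),(px[1]-c["cy"])/f(c),1]);return -R.T@np.asarray(c["t"]),d/np.linalg.norm(d)
def atz(c,px,z):
    o,d=ray(c,px);return o+d*(z-o[2])/d[2]
def tri(*cp):
    A=np.zeros((3,3));b=np.zeros(3);M=[]
    for c,p in cp:
        o,d=ray(c,p);P=np.eye(3)-np.outer(d,d);A+=P;b+=P@o;M.append((o,P))
    X=np.linalg.solve(A,b);return X,[np.linalg.norm(P@(X-o))*1000 for o,P in M]
E
python3 - <<'E'
from h import *
np.set_printoptions(precision=3,suppress=True)
o=bot.get_obs();print(o)
cs={}
for n in("scene","side","wrist"):
    c=viewer.camera(n);cs[n]=c
    cv2.imwrite(f"pics/{n}0.png",c["pixels"][:,:,::-1])
    print(n,c["vfov"],-np.asarray(c["R"]).T@np.asarray(c["t"]))
    for t in("bit_block","block_grip","drain_stand","cradle_seat","cradle_bar","lock_push","rollon_bottle","dropper_bottle","small_carton","clip"):
        m=finder.mark_of(n,t)[:1]
        for k in m: print(n,t,round(k["conf"],2),np.round(k["position"],1), atz(c,k["position"],0))
a=np.vstack([cs["scene"]["pixels"],cs["side"]["pixels"]])[:,:,::-1]
cv2.imwrite("pics/a.png",cv2.resize(a,(400,600)) if 0 else np.hstack([cv2.resize(cs[n]["pixels"][:,:,::-1],(400,300)) for n in("scene","side")]))
E
```

```text
{'time': 0.0, 'q': array([69.214,  5.012, 10.035, 95.101, -0.   , 89.999]), 'qd': array([ 0.017, -0.045,  0.008,  0.071,  0.049, -0.019]), 'joint_efforts': array([ -0.004, -52.039,  46.48 ,   0.016,  -0.   ,   0.   ]), 'ee_pos': array([0.195, 0.514, 0.249]), 'tcp_rot': array([-179.922,    0.   ,  159.215]), 'wrist_force': array([0.265, 0.649, 0.37 ]), 'torque': array([ 0.01 ,  0.057, -0.013]), 'grasp_force': 0.0, 'opening': 0.08576256545062097}
scene 55.86789085445246 [ 0.041 -0.635  0.439]
scene bit_block 0.71 [163.7 205.5] [0.444 0.277 0.   ]
scene block_grip 0.78 [160.2 188.7] [0.496 0.405 0.   ]
scene drain_stand 0.95 [253.2 227.1] [ 0.554 -0.001  0.   ]
scene cradle_seat 0.57 [248.6 191.6] [ 0.692  0.189 -0.   ]
scene cradle_bar 0.76 [268.7 165.4] [0.91  0.337 0.   ]
scene lock_push 0.55 [235.3 210. ] [0.581 0.11  0.   ]
scene rollon_bottle 0.62 [331.8 299.7] [ 0.483 -0.31   0.   ]
scene dropper_bottle 0.69 [222.5 211.1] [0.55  0.129 0.   ]
scene small_carton 0.94 [313.6 236.7] [ 0.63  -0.135  0.   ]
scene clip 0.65 [210.3 235.2] [0.449 0.038 0.   ]
side 52.57048985290035 [ 0.307 -0.801  0.472]
side bit_block 0.75 [204.1 192.5] [0.445 0.29  0.   ]
side block_grip 0.68 [202.3 177.3] [0.459 0.419 0.   ]
side drain_stand 0.57 [264.3 231.2] [ 0.552  0.008 -0.   ]
side cradle_seat 0.62 [269.4 193.1] [0.635 0.23  0.   ]
side cradle_bar 0.97 [292.1 174.8] [0.756 0.357 0.   ]
side lock_push 0.62 [242.3 207.7] [0.532 0.154 0.   ]
side rollon_bottle 0.86 [277.7 320.1] [ 0.483 -0.301  0.   ]
side small_carton 0.81 [319.8 255.1] [ 0.639 -0.131  0.   ]
side clip 0.4 [221.8 229.9] [0.452 0.044 0.   ]
wrist 69.29243650383353 [0.126 0.542 0.373]
```

View pics/scene0.png

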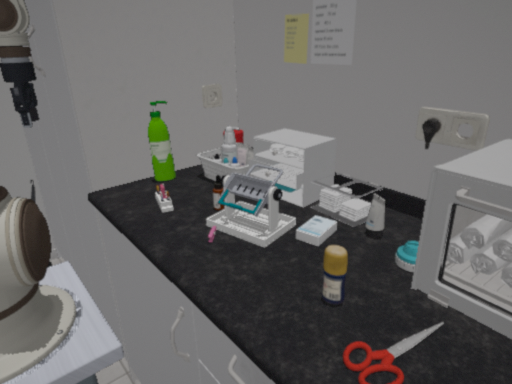

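View pics/side0.png

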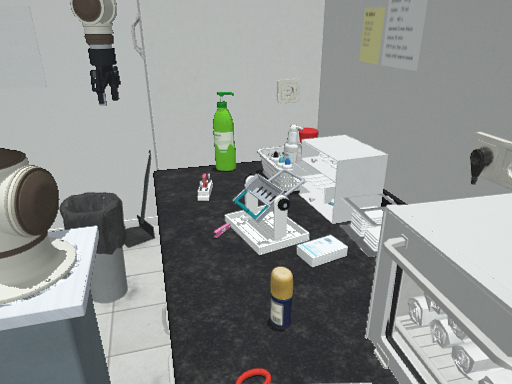

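The scene picture shows the block near (163,205), the stand at (253,220) with the cradle leaning towards the robot, the amber dropper bottle at (220,195) just beyond the stand, the clip at (212,235), the carton at (316,230) and the roll-on bottle at (334,275). The side picture agrees. I'll move over the block and look closer.

```bash
python3 -m inch '[[[100,-39,-15.5,0,0,0,0],[100,-39,-15.5,0,0,0,0],[100,-39,-15.5,0,0,0,0],[100,-39,-15.5,0,0,0,0],[100,-39,-15.5,0,0,0,0],[100,-39,-15.5,0,0,0,0],[100,-39,-15.5,0,0,0,0],[100,-39,-15.5,0,0,0,0]]]'; python3 -m inch '[[[100,0,0,0,0,0,10],[100,0,0,0,0,0,10],[100,0,0,0,0,0,10],[100,0,0,0,0,0,10],[100,0,0,0,0,0,10],[100,0,0,0,0,0,10],[100,0,0,0,0,0,9],[100,0,0,0,0,0,0]]]'
python3 - <<'E'
from h import *
np.set_printoptions(precision=3,suppress=True)
o=bot.get_obs();print(o["q"],o["ee_pos"],o["tcp_rot"])
cs={}
for n in("wrist","scene","side"):
    c=viewer.camera(n);cs[n]=c
c=cs["wrist"]; cv2.imwrite("pics/w1.png",c["pixels"][:,:,::-1]); print(-c["R"].T@c["t"]); print(c["R"])
for t in("bit_block","block_grip","drain_stand","cradle_seat","cradle_bar","lock_push"):
  L=[]
  for n in cs:
    m=finder.mark_of(n,t)[:1]
    if m: print(t,n,round(m[0]["conf"],2),np.round(m[0]["position"],1)); L.append((cs[n],m[0]["position"]))
  if len(L)>1: print("   tri",*tri(*L))
m=finder.outline_of("wrist","bit_block")
if m: print(m[0]["conf"],m[0]["extent"])
E
```

```text
time: 2.65
ee_pos: [0.4438, 0.2865, 0.2501]
tcp_rot: [180.0, 0.0, 159.2]
wrist_force: [0.2, 0.4, 0.2]
opening: 0.0857
grasp_force: 0.0
time: 3.65
ee_pos: [0.4429, 0.2875, 0.25]
tcp_rot: [-180.0, -0.0, 90.3]
wrist_force: [0.9, 0.1, -0.6]
opening: 0.0854
grasp_force: 0.0
[ 32.994   1.946   6.897  94.95    0.001 122.718] [0.443 0.288 0.25 ] [-180.      -0.001   90.275]
[0.443 0.363 0.373]
[[ 1.     0.005  0.   ]
 [ 0.005 -0.957  0.29 ]
 [ 0.002 -0.29  -0.957]]
bit_block wrist 0.86 [255.3 158.4]
bit_block scene 0.56 [164.2 205. ]
bit_block side 0.73 [206.2 194.4]
   tri [ 0.449  0.289 -0.005] [np.float64(4.366596001991819), np.float64(2.1171849380199173), np.float64(2.6020088885152135)]
block_grip wrist 0.82 [257.  167.9]
block_grip scene 0.55 [161.6 186. ]
block_grip side 0.75 [202.5 178.2]
   tri [0.447 0.288 0.052] [np.float64(1.056404815928528), np.float64(5.617153726429793), np.float64(5.416595767935544)]
drain_stand wrist 0.71 [323.7 324.4]
drain_stand scene 0.96 [254.  227.1]
drain_stand side 0.91 [267.6 228.9]
   tri [ 0.562  0.01  -0.002] [np.float64(1.8727485032666447), np.float64(5.072683462835656), np.float64(5.5523007745084145)]
cradle_seat scene 0.78 [248.5 190.9]
cradle_seat side 0.87 [267.4 195.1]
   tri [0.566 0.03  0.087] [np.float64(0.028642728834213427), np.float64(0.028642728834230514)]
cradle_bar scene 0.63 [263.8 167. ]
cradle_bar side 0.65 [290.6 171.4]
   tri [0.63  0.043 0.135] [np.float64(2.3168486727822075), np.float64(2.3168486727821724)]
lock_push wrist 0.31 [257.4 158.9]
lock_push scene 0.51 [238.1 211.3]
lock_push side 0.66 [239.8 208.6]
   tri [ 0.538  0.221 -0.043] [np.float64(108.2285268498701), np.float64(107.33289283272441), np.float64(7.251820645383527)]
0.89 [260.6, 161.3, 48.3, 88.0]
```

View pics/w1.png

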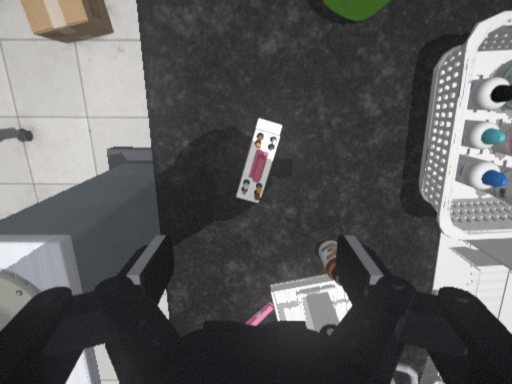

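The wrist picture shows the block at (259,160), its length leaning about 14° from world y, and the stand partly hidden at (315,300). I'll fit the block, then look at the stand from above.

```bash
cat >> h.py <<'E'
def boxpts(sx,sy,z0,z1,cx=0,cy=0):
    return np.array([[cx+a*sx/2,cy+b*sy/2,z] for a in(-1,1) for b in(-1,1) for z in(z0,z1)])/1000
def hullmask(c,groups):
    m=np.zeros((384,512),np.uint8)
    for g in groups:
        p=np.array([proj(c,X) for X in g])*16
        cv2.fillConvexPoly(m,cv2.convexHull(np.round(p).astype(np.int32)),1,shift=4)
    return m>0
E
python3 - <<'E'
from h import *
from scipy.optimize import minimize
c=viewer.camera("wrist"); m=finder.outline_of("wrist","bit_block")[0]["pixels"]
G=[boxpts(32,110,0,12),boxpts(32,85,12,26),boxpts(9,30,26,59)]
def cost(p):
    R=Ro.from_euler("z",p[2]*1).as_matrix()
    M=hullmask(c,[g@R.T+[p[0]/10,p[1]/10,0] for g in G])
    return 1-(M&m).sum()/(M|m).sum()
best=min((minimize(cost,[4.47,2.88,y],method="Nelder-Mead",options=dict(initial_simplex=np.array([[4.47,2.88,y],[4.57,2.88,y],[4.47,2.98,y],[4.47,2.88,y+.1]]))) for y in(-.35,-.25,-.15)),key=lambda r:r.fun)
print(best.fun,best.x[:2]/10,np.degrees(best.x[2]))
E
python3 -m inch '[[[100,-34,13.5,0,0,0,0],[100,-34,13.5,0,0,0,0],[100,-34,13.5,0,0,0,0],[100,-34,13.5,0,0,0,0],[100,-34,13.5,0,0,0,0],[100,-34,13.5,0,0,0,0],[100,-34,13.5,0,0,0,0],[100,-34,13.5,0,0,0,0]]]'
python3 - <<'E'
from h import *
np.set_printoptions(precision=3,suppress=True)
o=bot.get_obs();print(o["ee_pos"],o["tcp_rot"])
cs={}
for n in("wrist","scene","side"):
    c=viewer.camera(n);cs[n]=c
c=cs["wrist"]; cv2.imwrite("pics/w2.png",c["pixels"][:,:,::-1]); print(c)if 0 else 0
for t in("drain_stand","cradle_seat","cradle_bar","lock_push"):
  L=[]
  for n in cs:
    m=finder.mark_of(n,t)[:1]
    if m: print(t,n,round(m[0]["conf"],2),np.round(m[0]["position"],1)); L.append((cs[n],m[0]["position"]))
  if len(L)>1: print("   tri",*tri(*L))
E
```

```text
0.03983703033046626 [0.44769498 0.28853912] -15.539703235213649
time: 5.85
ee_pos: [0.5522, 0.0148, 0.25]
tcp_rot: [180.0, -0.0, 90.2]
wrist_force: [0.4, 0.9, 0.3]
opening: 0.0853
grasp_force: 0.0
[0.552 0.015 0.25 ] [179.99  -0.    90.21]
drain_stand wrist 0.62 [258.3 162.5]
drain_stand scene 0.81 [252.1 224. ]
drain_stand side 0.96 [265.1 228.9]
   tri [0.558 0.012 0.003] [np.float64(0.7594845407363129), np.float64(2.3020830777239025), np.float64(2.2039234055850176)]
cradle_seat wrist 0.62 [263.4 180.3]
cradle_seat scene 0.83 [250.3 188.7]
cradle_seat side 0.59 [264.5 194.4]
   tri [0.559 0.014 0.098] [np.float64(3.197630358587268), np.float64(1.754084504309214), np.float64(4.607305214042694)]
cradle_bar scene 0.95 [267.4 165.8]
cradle_bar side 0.86 [290.3 175. ]
   tri [0.619 0.015 0.142] [np.float64(2.7965276627841633), np.float64(2.7965276627842157)]
lock_push wrist 0.9 [205.9 183.1]
lock_push scene 0.59 [236.8 209.4]
lock_push side 0.5 [242.3 211.6]
   tri [ 0.498 -0.001  0.066] [np.float64(2.6260460713175), np.float64(5.196578514097712), np.float64(3.0764545934387653)]
```

View pics/w2.png

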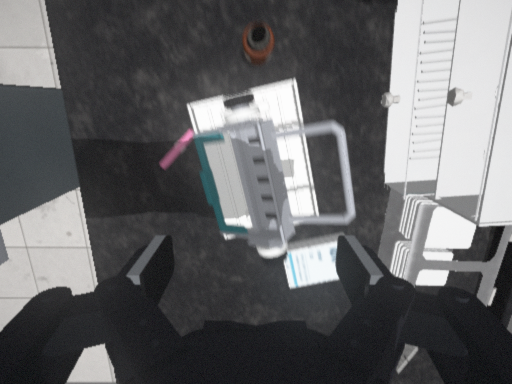

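The wrist picture shows the whole stand: tray corners at (188,104) and (296,80), teal slide along (200..240,135..230), bar along (345,130..218). I'll enlarge it to read the points more exactly.

Run:
```python
import cv2
a=cv2.imread("pics/w2.png")[70:265,165:365]
a=cv2.convertScaleAbs(cv2.resize(a,(600,585),interpolation=cv2.INTER_CUBIC),alpha=.8)
for i in range(0,200,20):
    cv2.putText(a,str(165+i),(i*3,8),0,.3,(0,255,255),1);cv2.line(a,(i*3,0),(i*3,584),(0,90,90),1)
    cv2.putText(a,str(70+i),(0,i*3+4),0,.3,(0,255,255),1);cv2.line(a,(0,i*3),(599,i*3),(0,90,90),1)
cv2.imwrite("pics/w2c.png",a)
```

```text
(no output)
```

View pics/w2c.png

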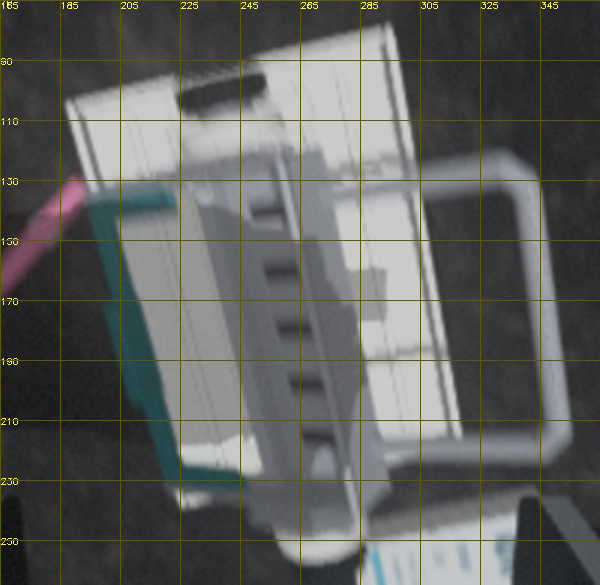

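The crop gives tray rim corners (187.7,103.3) and (295,77.7), bar mid (345.2,171.5) with ends (340.7,129) and (350.3,215), and slide face around (205,187). Now I'll fit the stand pose.

```bash
cat > fit.py <<'E'
from h import *
np.set_printoptions(precision=4,suppress=True)
def seatpose(p):
    x,y,yaw,q=p[:4]; A=Ro.from_euler("z",yaw); C=A*Ro.from_euler("y",-q)
    ax=np.array([x,y,.105]); return A,C,ax+C.apply([0,0,-.014])
def pts(p):
    A,C,s=seatpose(p)
    return dict(TL=A.apply([-.068,.093,.02])+[p[0],p[1],0],TR=A.apply([.068,.093,.02])+[p[0],p[1],0],
      O=np.array([p[0],p[1],0]),seat=s,bar=s+C.apply([.082,0,-.008]),b1=s+C.apply([.082,.036,-.008]),b2=s+C.apply([.082,-.036,-.008]),
      push=s+C.apply([-.070+p[4],0,.0195]))
E
python3 - <<'E'
from fit import *
cs={n:viewer.camera(n) for n in("wrist","scene","side")}
ob=[("wrist","TL",(187.7,103.3),1),("wrist","TR",(295,77.7),1),("wrist","bar",(345.2,171.5),1),
("wrist","push",(205.5,185),2),("wrist","seat",(263.4,180.3),4),("wrist","O",(258.3,162.5),4),
("scene","O",(252.5,226),2),("side","O",(265,229),2),("scene","seat",(249.5,190),2),("side","seat",(266,194.5),2),
("scene","bar",(267,165.8),2),("side","bar",(290.8,174),2),("scene","push",(236.8,210),2),("side","push",(242,209.5),2)]
def res(p):
    P=pts(p); r=np.concatenate([(proj(cs[n],P[k])-u)/w for n,k,u,w in ob])
    a=proj(cs["wrist"],P["b1"]);b=proj(cs["wrist"],P["b2"]);d=(b-a)/np.linalg.norm(b-a); t=np.array([9.6,86]);t/=np.linalg.norm(t)
    return np.r_[r,(d[0]*t[1]-d[1]*t[0])*86,(p[4]-.003)/.003]
s=least_squares(res,[.556,.008,.22,.5,.003],loss="soft_l1")
p=s.x;print(p,np.degrees(p[2:4]));
for n,k,u,w in ob: print(n,k,proj(cs[n],pts(p)[k])-u)
print(res(p)[-2:]);np.save("p.npy",p)
for k,v in pts(p).items(): print(k,v)
E
```

```text
[0.5549 0.0151 0.2218 0.6027 0.0018] [12.7083 34.53  ]
wrist TL [-2.259  -0.1963]
wrist TR [ 0.6648 -0.4152]
wrist bar [0.2054 1.0337]
wrist push [0.1185 0.0801]
wrist seat [ 0.9413 -2.4374]
wrist O [-2.0115 -1.1076]
scene O [-2.8546 -1.2591]
side O [-0.4932  0.692 ]
scene seat [1.059  0.2864]
side seat [1.5298 0.3596]
scene bar [0.2127 1.5157]
side bar [2.3683 0.2031]
scene push [-3.3185 -2.0442]
side push [ 0.7394 -0.3018]
[ 1.5157 -0.3935]
TL [0.4681 0.0908 0.02  ]
TR [0.6008 0.1207 0.02  ]
O [0.5549 0.0151 0.    ]
seat [0.5626 0.0168 0.0935]
bar [0.6329 0.0327 0.1334]
b1 [0.625  0.0678 0.1334]
b2 [ 0.6409 -0.0025  0.1334]
push [0.497  0.002  0.0709]
```

```bash
python3 -m inch '[[[100,34.2,-13,0,0,0,0],[100,34.2,-13,0,0,0,0],[100,34.2,-13,0,0,0,0],[100,34.2,-13,0,0,0,0],[100,34.2,-13,0,0,0,0],[100,34.2,-13,0,0,0,0],[100,34.2,-13,0,0,0,0],[100,34.2,-13,0,0,0,0]]]'; python3 -m inch '[[[100,0,0,30,0,0,8],[100,0,0,35,0,0,7.7],[60,0,0,35,0,0,0],[60,0,0,0,0,0,0]]]'
python3 - <<'E'
from h import *
from scipy.optimize import minimize
np.set_printoptions(precision=4,suppress=True)
c=viewer.camera("wrist"); L=finder.outline_of("wrist","bit_block"); m=L[0]["pixels"];print(L[0]["conf"],L[0]["extent"])
G=[boxpts(32,110,0,12),boxpts(32,85,12,26),boxpts(9,30,26,59)]
def cost(p):
    R=Ro.from_euler("z",p[2]*1).as_matrix()
    M=hullmask(c,[g@R.T+[p[0]/10,p[1]/10,0] for g in G])
    return 1-(M&m).sum()/(M|m).sum()
b=[4.47,2.88,-.27]
r=minimize(cost,b,method="Nelder-Mead",options=dict(initial_simplex=np.array([b,[4.57,2.88,-.27],[4.47,2.98,-.27],[4.47,2.88,-.17]])))
print(r.fun,r.x[:2]/10,np.degrees(r.x[2]))
o=bot.get_obs();print(o["ee_pos"],o["tcp_rot"])
R=Ro.from_euler("xyz",o["tcp_rot"],degrees=True);print(R.inv().apply(np.array([*(r.x[:2]/10),.048])-o["ee_pos"])*1000)
print([ (round(k["conf"],2),atz(c,k["position"],.048)) for k in finder.mark_of("wrist","block_grip")[:1]])
cv2.imwrite("pics/w3.png",c["pixels"][:,:,::-1])
E
```

```text
time: 7.75
ee_pos: [0.4464, 0.2902, 0.25]
tcp_rot: [180.0, -0.0, 90.2]
wrist_force: [0.1, 0.1, -0.8]
opening: 0.0853
grasp_force: 0.0
time: 8.25
ee_pos: [0.4457, 0.2884, 0.1477]
tcp_rot: [-179.8, 0.2, 74.5]
wrist_force: [0.2, -0.4, -0.3]
opening: 0.052
grasp_force: 0.0
0.79 [259.1, 182.7, 39.2, 115.4]
0.04457953394123604 [0.4476 0.2877] -16.17744357448721
[0.447  0.2892 0.1511] [179.9772  -0.0273  74.5183]
[ -1.3286   0.9197 103.1173]
[(0.74, array([0.4469, 0.2892, 0.048 ]))]
```

```bash
python3 -m inch '[[[60,-0.3,0.8,35,0,0,0.4],[60,0,0,35,0,0,0],[60,0,0,23,0,0,0],[60,0,0,10,0,0,0],[0,0,0,0,0,0,0],[0,0,0,0,0,0,0],[0,0,0,0,0,0,0],[0,0,0,0,0,0,0]]]' 40; python3 -m inch '[[[0,0,0,0,0,0,0],[0,0,0,-10,0,0,0],[0,0,0,-40,0,0,0],[0,0,0,-40,0,0,0],[0,0,0,-40,0,0,0],[0,0,0,-20,0,0,0],[0,0,0,0,0,0,0]]]'
python3 - <<'E'
from h import *
c=viewer.camera("wrist");cv2.imwrite("pics/w4.png",c["pixels"][:,:,::-1])
E
```

```text
time: 9.4
ee_pos: [0.4484, 0.2891, 0.0485]
tcp_rot: [179.9, -0.1, 74.1]
wrist_force: [1.0, -0.3, 5.4]
opening: 0.0083
grasp_force: 40.3
time: 10.28
ee_pos: [0.4481, 0.289, 0.1989]
tcp_rot: [179.9, -0.1, 74.1]
wrist_force: [-0.5, 0.3, -1.1]
opening: 0.0083
grasp_force: 39.3
```

View pics/w4.png

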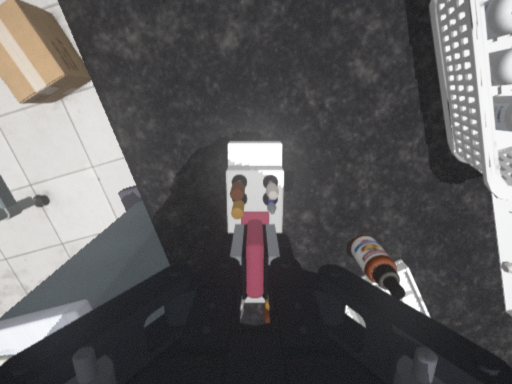

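The block hangs square in the fingers: its near end edge is at row 142 (228..283) and the tab is clamped at (256,255). Next, the in-hand offset and the way to the pre-insert pose.

```bash
cat > go.py <<'E'
from fit import *
def target(p,h,dx=0,dy=0):
    A,C,s=seatpose(p); M=C.as_matrix()
    return s+C.apply([dx,dy,.048+h]), Ro.from_matrix(np.c_[M[:,1],M[:,0],-M[:,2]])
def delta(X,R):
    o=bot.get_obs(); Rc=Ro.from_euler("xyz",o["tcp_rot"],degrees=True)
    print("now",o["ee_pos"],o["tcp_rot"],"F",o["wrist_force"]); print("shift tool mm",Rc.inv().apply(X-o["ee_pos"])*1000,"rotvec",np.degrees((Rc.inv()*R).as_rotvec()), "target",X)
    print("shift in target tool axes",R.inv().apply(X-o["ee_pos"])*1000)
E
python3 - <<'E'
from go import *
c=viewer.camera("wrist");o=bot.get_obs();R=Ro.from_euler("xyz",o["tcp_rot"],degrees=True)
for px,z in(((228,142),.036),((283,142),.036),((226.5,168),.022),((284,168),.022)):
    a,d=ray(c,px); a=R.inv().apply(a-o["ee_pos"]);d=R.inv().apply(d); print((a+d*(z-a[2])/d[2])*1000)
p=np.load("p.npy");X,Rt=target(p,.060);delta(X,Rt)
E
```

```text
[ 54.1636 -14.865   36.    ]
[54.1755 16.682  36.    ]
[ 42.099  -14.7346  22.    ]
[42.1077 16.1922 22.    ]
now [0.4474 0.2885 0.1963] [-179.9667    0.0353   74.1135] F [-0.4191 -0.3149 -1.1927]
shift tool mm [-259.095   131.5057   13.9106] rotvec [-33.843    8.6401 -27.7101] target [0.5029 0.0033 0.1824]
shift in target tool axes [-290.4362  -14.8833    6.5438]
```

```bash
python3 -m inch '[[[0,-32.4,16.4,-2,0,0,0],[0,-32.4,16.4,-2,0,0,0],[0,-32.4,16.4,-2,0,0,0],[0,-32.4,16.4,-2,0,0,0],[0,-32.4,16.4,0,0,0,0],[0,-32.4,16.4,0,0,0,0],[0,-32.4,16.4,0,0,0,0],[0,-32.4,16.4,0,0,0,0]]]'; python3 -m inch '[[[0,0,0,0,-6.77,1.73,-5.54],[0,0,0,0,-6.77,1.73,-5.54],[0,0,0,0,-6.77,1.73,-5.54],[0,0,0,0,-6.77,1.73,-5.54],[0,0,0,0,-6.77,1.73,-5.54],[0,0,0,0,0,0,0]]]'
python3 - <<'E'
from go import *
p=np.load("p.npy");X,Rt=target(p,.060);delta(X,Rt)
print(bot.get_obs()["q"])
cs={n:viewer.camera(n) for n in("wrist","scene","side")}
for n in cs:
  for k in("seat","bar","push","O"):
    m=finder.mark_of(n,dict(seat="cradle_seat",bar="cradle_bar",push="lock_push",O="drain_stand")[k])[:1]
    if m: print(n,k,round(m[0]["conf"],2),np.round(m[0]["position"],1),"pred",proj(cs[n],pts(p)[k]))
ims=[cv2.resize(cs["wrist"]["pixels"][:,:,::-1],(400,300)),cv2.resize(cs["scene"]["pixels"][120:270,170:370,::-1],(400,300),interpolation=cv2.INTER_CUBIC),cv2.resize(cs["side"]["pixels"][120:270,170:370,::-1],(400,300),interpolation=cv2.INTER_CUBIC)]
cv2.imwrite("pics/a5.png",np.vstack([np.hstack(ims[:2]),np.hstack([ims[2],ims[0]*0])]))
E
```

```text
time: 11.38
ee_pos: [0.5023, 0.0023, 0.2034]
tcp_rot: [-179.9, 0.0, 74.1]
wrist_force: [-0.1, 0.5, -0.9]
opening: 0.0082
grasp_force: 39.2
time: 12.12
ee_pos: [0.5008, 0.003, 0.2022]
tcp_rot: [145.6, -0.1, 102.6]
wrist_force: [-0.1, -0.3, -1.5]
opening: 0.0087
grasp_force: 39.7
now [0.5008 0.003  0.2022] [145.5632  -0.0735 102.6091] F [-0.1127 -0.3097 -1.4674]
shift tool mm [-0.1248 -9.4796 17.508 ] rotvec [-0.0932 -0.0044 -0.1234] target [0.5029 0.0033 0.1824]
shift in target tool axes [-0.103  -9.5083 17.4926]
[ -4.8719 -35.2187 -34.848   57.2018   9.8389  75.4785]
wrist seat 0.48 [255.2 219.9] pred [244.4102 187.127 ]
wrist bar 0.57 [326.3 184.2] pred [330.0393 184.5431]
wrist push 0.8 [164.7 192.5] pred [164.9799 193.8056]
wrist O 0.69 [198.1 169.4] pred [196.3272 169.4661]
scene seat 0.67 [247.9 190.4] pred [250.559  190.2864]
scene bar 0.64 [267.5 167.3] pred [267.2127 167.3157]
scene push 0.63 [236.6 209.5] pred [233.4815 207.9558]
scene O 0.88 [250.4 226.5] pred [249.6454 224.7409]
side seat 0.82 [266.9 194.3] pred [267.5298 194.8596]
side bar 0.73 [293.7 171.8] pred [293.1683 174.2031]
side push 0.6 [245.5 210.4] pred [242.7394 209.1982]
side O 0.84 [268.2 231.7] pred [264.5068 229.692 ]
```

View pics/a5.png

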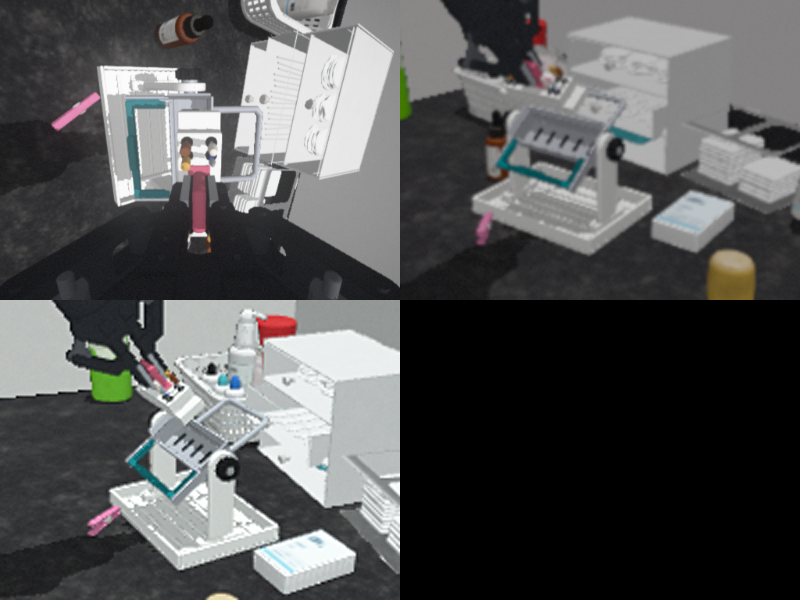

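The composite shows the block parallel to the cradle, above and slightly +x of the pocket, with everything standing in place. I'll move in to just above the pocket edges.

```bash
python3 -m inch '[[[0,0,-9.5,17.5,0,0,0],[0,0,0,15,0,0,0],[0,0,0,13,0,0,0],[0,0,0,0,0,0,0],[0,0,0,0,0,0,0]]]'
python3 - <<'E'
from go import *
p=np.load("p.npy");X,Rt=target(p,.032);delta(X,Rt)
c=viewer.camera("wrist")
for k in("seat","bar","push","O"):
    m=finder.mark_of("wrist",dict(seat="cradle_seat",bar="cradle_bar",push="lock_push",O="drain_stand")[k])[:1]
    if m: print(k,round(m[0]["conf"],2),np.round(m[0]["position"],1),"pred",proj(c,pts(p)[k]))
A,C,s=seatpose(p); im=cv2.resize(c["pixels"][90:290,130:380,::-1],(750,600),interpolation=cv2.INTER_CUBIC)
for q,col in (([-.0185,.058,.011],(0,0,255)),([-.0185,.058,0],(0,0,255)),([.0185,.058,.025],(0,255,0)),([.0185,-.058,.025],(0,255,0)),([-.0185,-.058,.011],(0,0,255)),([.082,.034,-.008],(255,0,0)),([.082,-.034,-.008],(255,0,0)),([-.07+p[4],.02,.0265],(255,255,0)),([-.07+p[4],-.02,.0265],(255,255,0))):
    u=(proj(c,s+C.apply(q))-[130,90])*3; cv2.circle(im,tuple(int(v) for v in u),3,col,-1)
cv2.imwrite("pics/w6.png",im)
E
```

```text
time: 13.5
ee_pos: [0.5205, 0.0075, 0.1625]
tcp_rot: [145.4, -0.0, 102.7]
wrist_force: [0.1, 0.2, -0.1]
opening: 0.0083
grasp_force: 39.7
now [0.5205 0.0075 0.1625] [145.4028  -0.0242 102.708 ] F [ 0.0634  0.2208 -0.1464]
shift tool mm [-0.1433 -3.6201  1.3102] rotvec [ 0.0672 -0.0198 -0.014 ] target [0.5184 0.0068 0.1594]
shift in target tool axes [-0.1419 -3.6186  1.3145]
bar 0.72 [151.1 212.4] pred [351.0319 200.0465]
push 0.73 [151.9 212.7] pred [153.7312 213.1287]
O 0.76 [196.9 180.9] pred [192.941 179.272]
```

View pics/w6.png

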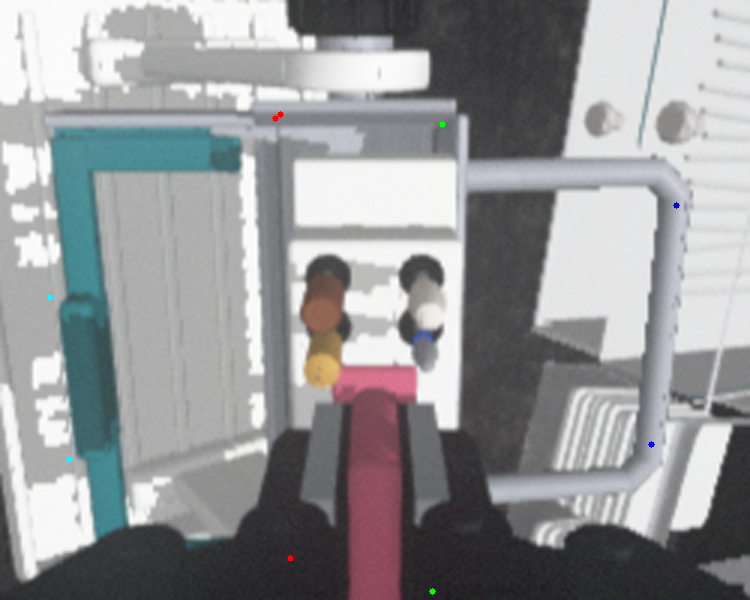

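In the crop the block sits about 3.5 mm too far +x relative to the pocket (back wall edge at 460, lip at 270, block centred at 377), which matches the pose fit. I'll correct that and lower it.

```bash
python3 -m inch '[[[0,0,-3.6,1.3,0,0,0],[0,0,0,0,0,0,0],[0,0,0,7,0,0,0],[0,0,0,7,0,0,0],[0,0,0,0,0,0,0]]]'
python3 - <<'E'
from go import *
p=np.load("p.npy");X,Rt=target(p,.0);delta(X,Rt)
E
python3 -m inch '[[[0,0,0,5,0,0,0],[0,0,0,4,0,0,0],[0,0,0,3,0,0,0],[0,0,0,0,0,0,0]]]'
python3 - <<'E'
from go import *
p=np.load("p.npy");X,Rt=target(p,.0);delta(X,Rt)
E
```

```text
time: 14.38
ee_pos: [0.5258, 0.0088, 0.1464]
tcp_rot: [145.5, -0.1, 102.7]
wrist_force: [-0.1, 0.1, -1.3]
opening: 0.0082
grasp_force: 39.7
now [0.5258 0.0088 0.1464] [145.5007  -0.0503 102.7108] F [-0.0571  0.0688 -1.3408]
shift tool mm [-0.3169  1.0631 16.9532] rotvec [-0.0307 -0.0428 -0.0264] target [0.5361 0.0108 0.133 ]
shift in target tool axes [-0.3047  1.0539 16.954 ]
time: 14.88
ee_pos: [0.5325, 0.0102, 0.1373]
tcp_rot: [145.4, -0.0, 102.7]
wrist_force: [-0.1, -0.3, -1.1]
opening: 0.0083
grasp_force: 39.8
now [0.5325 0.0102 0.1373] [145.4392  -0.0345 102.702 ] F [-0.0845 -0.2585 -1.089 ]
shift tool mm [-0.1901  0.5198  5.5616] rotvec [ 0.0308 -0.0248 -0.0247] target [0.5361 0.0108 0.133 ]
shift in target tool axes [-0.188   0.5227  5.5614]
```

```bash
python3 -m inch '[[[0,0,0,2,0,0,0],[0,0,0,1.5,0,0,0],[0,0,0,1,0,0,0],[0,0,0,0,0,0,0]]]';python3 -m inch '[[[0,0,0,1,0,0,0],[0,0,0,0,0,0,0]]]';python3 -m inch '[[[0,0,0,1,0,0,0],[0,0,0,0,0,0,0]]]'
python3 - <<'E'
from go import *
p=np.load("p.npy");X,Rt=target(p,.0);delta(X,Rt)
E
```

```text
time: 15.38
ee_pos: [0.5345, 0.0105, 0.1331]
tcp_rot: [145.5, -0.0, 102.7]
wrist_force: [-3.3, -1.1, -2.1]
opening: 0.0081
grasp_force: 39.9
time: 15.62
ee_pos: [0.5347, 0.0105, 0.133]
tcp_rot: [145.5, -0.0, 102.7]
wrist_force: [-18.1, -4.0, 8.0]
opening: 0.0087
grasp_force: 42.4
time: 15.88
ee_pos: [0.5348, 0.0106, 0.133]
tcp_rot: [145.5, -0.0, 102.6]
wrist_force: [-33.3, -6.4, 17.7]
opening: 0.0083
grasp_force: 45.0
now [0.5348 0.0106 0.133 ] [145.5317  -0.0266 102.6466] F [-33.3171  -6.3538  17.6852]
shift tool mm [-0.0292  1.0468  0.7474] rotvec [-0.0617  0.013  -0.0659] target [0.5361 0.0108 0.133 ]
shift in target tool axes [-0.0306  1.046   0.7485]
```

```bash
python3 -m inch '[[[0,0,0,-2,0,0,0],[0,0,-1,0,0,0,0],[0,0,0,0,0,0,0]]]';python3 -m inch '[[[0,0,-0.7,0.5,0,0,0],[0,0,0,0,0,0,0]]]';python3 -m inch '[[[0,0,0,0.7,0,0,0],[0,0,0,0,0,0,0]]]'
python3 - <<'E'
from go import *
p=np.load("p.npy");X,Rt=target(p,.0);delta(X,Rt)
o=bot.get_obs();print(Rt.inv().apply(o["wrist_force"]),o["torque"])
E
```

```text
time: 16.25
ee_pos: [0.5343, 0.0106, 0.1333]
tcp_rot: [145.4, -0.0, 102.7]
wrist_force: [-4.1, 0.6, -1.9]
opening: 0.0078
grasp_force: 40.0
time: 16.5
ee_pos: [0.5343, 0.0106, 0.1329]
tcp_rot: [145.4, -0.0, 102.7]
wrist_force: [-2.2, -0.9, 0.4]
opening: 0.0084
grasp_force: 40.1
time: 16.75
ee_pos: [0.5345, 0.0105, 0.1329]
tcp_rot: [145.4, -0.0, 102.7]
wrist_force: [-10.3, -2.4, 7.1]
opening: 0.0084
grasp_force: 41.7
now [0.5345 0.0105 0.1329] [145.3696  -0.0129 102.6958] F [-10.3275  -2.3832   7.0768]
shift tool mm [-0.0827  1.4174  0.8418] rotvec [ 0.1004 -0.0036 -0.0176] target [0.5361 0.0108 0.133 ]
shift in target tool axes [-0.0831  1.4188  0.8393]
[ -0.0529  -4.7202 -11.8379] [-0.2261  1.7043  0.1306]
```

```bash
python3 -m inch '[[[0,0,0,-0.7,0,0,0],[50,0,0,0,0,0,0],[50,0,0,0,0,0,0],[50,0,0,0,0,0,0],[50,0,0,-25,0,0,0],[50,0,0,-35,0,0,0],[50,0,0,-30,0,0,0],[50,0,0,0,0,0,0]]]'
python3 - <<'E'
from go import *
p=np.load("p.npy"); cs={n:viewer.camera(n) for n in("wrist","scene","side")}
o=bot.get_obs();print(o["ee_pos"],o["tcp_rot"],o["q"])
A,C,s=seatpose(p)
for n in cs:
    c=cs[n]
    for t in("bit_block","block_grip","lock_push","cradle_bar"):
        m=finder.mark_of(n,t)[:1]
        X={"bit_block":s,"block_grip":s+C.apply([0,0,.048]),"lock_push":pts(p)["push"],"cradle_bar":pts(p)["bar"]}[t]
        if m: print(n,t,round(m[0]["conf"],2),np.round(m[0]["position"],1),proj(c,X))
w=cv2.resize(cs["wrist"]["pixels"][:,:,::-1],(512,384))
im=[w]+[cv2.resize(cs[n]["pixels"][140:260,190:320,::-1],(288,266),interpolation=cv2.INTER_CUBIC) for n in("scene","side")]
R=np.vstack(im[1:]);b=np.zeros((532,800,3),np.uint8);b[:384,:512]=w;b[:,512:]=R;cv2.imwrite("pics/a7.png",b)
E
```

```text
time: 17.75
ee_pos: [0.4846, -0.0011, 0.2094]
tcp_rot: [145.2, 0.1, 102.7]
wrist_force: [0.1, 0.2, 0.5]
opening: 0.043
grasp_force: 0.0
[ 0.4842 -0.0007  0.2055] [145.478   -0.047  102.7021] [ -5.7682 -37.7813 -35.8331  58.8376  10.3806  74.6379]
wrist bit_block 0.59 [249.3 180.9] [253.8043 182.0817]
wrist block_grip 0.56 [246.6 198.4] [254.0146 198.0891]
wrist lock_push 0.56 [176.7 187.7] [179.5881 188.0303]
wrist cradle_bar 0.85 [334.8 182. ] [334.5304 179.7818]
scene bit_block 0.59 [249. 191.] [250.559  190.2864]
scene block_grip 0.97 [242.6 177.1] [243.141 178.664]
scene lock_push 0.47 [236.6 210.3] [233.4815 207.9558]
scene cradle_bar 0.62 [264.4 169.2] [267.2127 167.3157]
side bit_block 0.66 [268.8 196.8] [267.5298 194.8596]
side block_grip 0.73 [258.  183.1] [257.5593 181.6596]
side lock_push 0.56 [242.8 208.2] [242.7394 209.1982]
side cradle_bar 0.6 [267.7 195.3] [293.1683 174.2031]
```

View pics/a7.png

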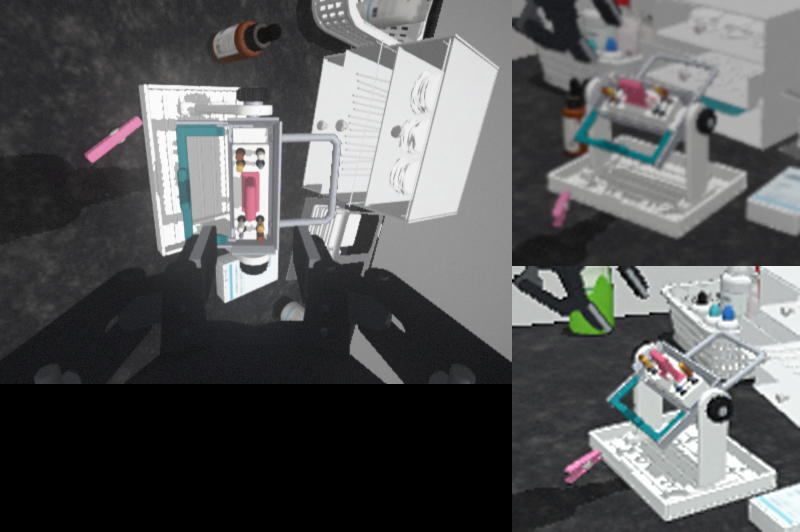

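The picture shows the block lying flat in the pocket in all three views: tab at (252,195) in the wrist view, parallel to the walls, with the slide still out. Next I'll go round in front of the slide with the fingers shut.

```bash
python3 - <<'E'
from go import *
p=np.load("p.npy"); A,C,s=seatpose(p); X,Rt=target(p,0,-.095); delta(X+C.apply([0,0,-.012]),Rt)
E
python3 -m inch '[[[0,0,-30,0,0,0,0],[0,0,-32,0,0,0,0],[0,0,-32,0,0,0,0],[0,0,0,30,0,0,0],[0,0,0,30,0,0,0],[0,0,0,0,0,0,0]]]' 40
python3 - <<'E'
from go import *
p=np.load("p.npy"); A,C,s=seatpose(p); X,Rt=target(p,0,-.095); delta(X+C.apply([0,0,-.012]),Rt)
c=viewer.camera("wrist");cv2.imwrite("pics/w8.png",c["pixels"][:,:,::-1])
m=finder.mark_of("wrist","lock_push")[:1];print(m,proj(c,pts(p)["push"]))
E
```

```text
now [ 0.4842 -0.0008  0.2066] [145.4186  -0.0241 102.6989] F [0.4365 0.508  0.598 ]
shift tool mm [ -0.1638 -92.9676 102.6856] rotvec [ 0.0514 -0.0145 -0.0214] target [ 0.4664 -0.0049  0.0693]
shift in target tool axes [ -0.1029 -92.8755 102.7689]
time: 19.25
ee_pos: [0.4495, -0.0124, 0.1024]
tcp_rot: [146.1, -0.3, 102.9]
wrist_force: [-0.7, -0.7, -0.2]
opening: -0.0001
grasp_force: 0.0
now [ 0.4495 -0.0124  0.1024] [146.1123  -0.3199 102.8827] F [-0.7277 -0.6777 -0.1986]
shift tool mm [ 3.3611 -3.4385 37.5702] rotvec [-0.6427 -0.3626 -0.0356] target [ 0.4664 -0.0049  0.0693]
shift in target tool axes [ 3.6009 -3.8574 37.5072]
[] [288.8737 212.7882]
```

```bash
python3 -m inch '[[[0,3,0,12,-0.6,-0.3,0],[0,0,0,13,0,0,0],[0,0,0,12,0,0,0],[0,0,0,0,0,0,0],[0,0,0,0,0,0,0]]]'
python3 - <<'E'
from go import *
p=np.load("p.npy"); A,C,s=seatpose(p); X,Rt=target(p,0,-.095); delta(X+C.apply([0,0,-.012]),Rt);print(bot.get_obs()["q"])
E
```

```text
time: 19.98
ee_pos: [0.4701, -0.0052, 0.0743]
tcp_rot: [145.3, 0.0, 102.7]
wrist_force: [-1.2, -0.5, 1.1]
opening: 0.0004
grasp_force: 0.0
now [ 0.4701 -0.0052  0.0743] [145.3215   0.0018 102.6798] F [-1.1789 -0.5073  1.0589]
shift tool mm [ 1.143  -5.7871  2.1609] rotvec [ 0.1485  0.0177 -0.0225] target [ 0.4664 -0.0049  0.0693]
shift in target tool axes [ 1.1446 -5.781   2.1762]
[ -6.8121 -39.9817 -51.442   45.4258  10.9426  73.7698]
```

```bash
python3 -m inch '[[[0,1,0,3,0,0,0],[0,0,8,0,0,0,0],[0,0,8,0,0,0,0],[0,0,8,0,0,0,0],[0,0,8,0,0,0,0],[0,0,0,0,0,0,0]]]'
cat > st.py <<'E'
from go import *
p=np.load("p.npy");A,C,s=seatpose(p);o=bot.get_obs()
print("cradle mm",C.inv().apply(o["ee_pos"]-s)*1000,"F cradle",C.inv().apply(o["wrist_force"]),"tilt",np.degrees((Ro.from_euler("xyz",o["tcp_rot"],degrees=True).inv()*target(p,0)[1]).as_rotvec()))
E
python3 st.py
python3 -m inch '[[[0,0,5,0,0,0,0],[0,0,4,0,0,0,0],[0,0,0,0,0,0,0]]]';python3 st.py
```

```text
time: 20.72
ee_pos: [0.4979, 0.0021, 0.0906]
tcp_rot: [145.3, 0.0, 102.7]
wrist_force: [0.2, -0.7, 0.7]
opening: -0.0002
grasp_force: 0.0
cradle mm [-56.2995  -0.102   35.2587] F cradle [ 0.4685 -0.7003  0.5317] tilt [0.2101 0.016  0.0037]
time: 21.1
ee_pos: [0.5047, 0.0036, 0.0953]
tcp_rot: [145.3, 0.0, 102.7]
wrist_force: [0.5, -0.3, 0.4]
opening: -0.0001
grasp_force: 0.1
cradle mm [-47.8902  -0.092   35.2255] F cradle [ 0.608  -0.4043  0.0563] tilt [ 0.188   0.0184 -0.01  ]
```

```bash
python3 -m inch '[[[0,0,3,0,0,0,0],[0,0,2,0,0,0,0],[0,0,0,0,0,0,0]]]';python3 st.py
python3 - <<'E'
from go import *
p=np.load("p.npy")
for n in("scene","side","wrist"):
    c=viewer.camera(n);m=finder.mark_of(n,"lock_push")[:1];q=p.copy()
    for sv in(.002,.02,.04): q[4]=sv;print(n,sv,proj(c,pts(q)["push"]))
    print(m and (m[0]["conf"],m[0]["position"]))
E
```

```text
time: 21.48
ee_pos: [0.5083, 0.0045, 0.0977]
tcp_rot: [145.3, 0.0, 102.7]
wrist_force: [-3.4, -0.7, -0.8]
opening: 0.0002
grasp_force: 1.9
cradle mm [-43.5038  -0.0773  35.0823] F cradle [-3.3387  0.038   1.3678] tilt [ 0.1284  0.0183 -0.0246]
scene 0.002 [233.52  207.895]
scene 0.02 [237.3325 201.8847]
scene 0.04 [241.4989 195.3163]
(0.7, [243.7, 196.5])
side 0.002 [242.7951 209.1458]
side 0.02 [248.3284 203.9339]
side 0.04 [254.4436 198.1737]
(0.59, [253.9, 197.9])
wrist 0.002 [210.2298 244.2878]
wrist 0.02 [242.6819 244.2201]
wrist 0.04 [278.7154 244.1449]
(0.59, [273.0, 241.4])
```

```bash
python3 -m inch '[[[0,0,1,0,0,0,0],[0,0,0,0,0,0,0]]]';python3 st.py;python3 -m inch '[[[0,0,1,0,0,0,0],[0,0,0,0,0,0,0]]]';python3 st.py
```

```text
time: 22.02
ee_pos: [0.5085, 0.0046, 0.0977]
tcp_rot: [145.4, -0.0, 102.7]
wrist_force: [-8.2, -2.3, -0.4]
opening: -0.0001
grasp_force: 4.3
cradle mm [-43.2978  -0.0535  34.9088] F cradle [-7.271  -0.4359  4.4588] tilt [ 0.0513  0.0187 -0.0439]
time: 22.28
ee_pos: [0.5088, 0.0046, 0.0977]
tcp_rot: [145.5, -0.0, 102.6]
wrist_force: [-12.7, -2.8, 0.6]
opening: -0.0
grasp_force: 6.5
cradle mm [-43.1116  -0.0529  34.7552] F cradle [-10.3631   0.0459   7.8499] tilt [-0.0388  0.0198 -0.0684]
```

```bash
python3 -m inch '[[[0,0,1,0,0,0,0],[0,0,0,0,0,0,0],[0,0,-10,0,0,0,0],[0,0,-10,0,0,0,0],[0,0,0,-30,0,0,0],[30,0,0,-40,0,0,0],[30,0,0,-20,0,0,0],[50,0,0,0,0,0,0]]]';python3 st.py
python3 - <<'E'
from go import *
p=np.load("p.npy")
L=[]
for n in("scene","side","wrist"):
    c=viewer.camera(n);m=finder.mark_of(n,"lock_push")[:1];q=p.copy()
    for sv in(.03,.04): q[4]=sv;print(n,sv,proj(c,pts(q)["push"]))
    print(m and (m[0]["conf"],m[0]["position"]))
E
```

```text
time: 23.28
ee_pos: [0.4453, -0.0102, 0.1643]
tcp_rot: [145.1, 0.1, 102.6]
wrist_force: [0.4, -0.3, 0.1]
opening: 0.0417
grasp_force: 0.0
cradle mm [-59.0286  -0.4914 126.5965] F cradle [ 0.3173 -0.4043 -0.0749] tilt [0.3972 0.1066 0.0005]
scene 0.03 [239.4247 198.5863]
scene 0.04 [241.4989 195.3163]
(0.53, [242.8, 197.7])
side 0.03 [251.3903 201.0498]
side 0.04 [254.4436 198.1737]
(0.59, [253.9, 198.2])
wrist 0.03 [278.9717 194.1307]
wrist 0.04 [290.574  194.1152]
(0.85, [287.2, 195.4])
```

```bash
python3 -m inch '[[[50,0,28,0,0,0,0],[50,0,30,0,0,0,0],[50,0,0,0,0,0,0],[50,0,0,20,0,0,0]]]';python3 st.py
```

```text
time: 24.08
ee_pos: [0.5025, 0.0032, 0.1788]
tcp_rot: [145.3, 0.0, 102.7]
wrist_force: [-0.2, -0.4, -0.1]
opening: 0.0425
grasp_force: 0.0
cradle mm [ -2.431   -0.0755 105.2531] F cradle [-0.2563 -0.3062  0.0955] tilt [ 0.1816  0.0229 -0.0051]
```

```bash
python3 -m inch '[[[50,0,0,20,0,0,0],[50,0,0,20,0,0,0],[50,0,0,10,0,0,0],[50,0,0,0,0,0,0]]]';python3 st.py
```

```text
time: 24.58
ee_pos: [0.5295, 0.0094, 0.1364]
tcp_rot: [145.4, -0.0, 102.7]
wrist_force: [0.2, 0.4, 1.2]
opening: 0.0427
grasp_force: 0.0
cradle mm [-3.5736  0.0968 54.6   ] F cradle [0.9066 0.298  0.7883] tilt [ 0.0442 -0.0139 -0.03  ]
```

Now grip the tab and tug in small steps.

```bash
python3 -m inch '[[[50,0,1,4.5,0,0,0],[50,0,0,0,0,0,0],[0,0,0,0,0,0,0],[0,0,0,0,0,0,0],[0,0,0,0,0,0,0],[0,0,0,0,0,0,0]]]' 80;python3 st.py; python3 -m inch '[[[0,0,0,-1.5,0,0,0],[0,0,0,-1.5,0,0,0],[0,0,0,0,0,0,0]]]';python3 st.py
```

```text
time: 25.32
ee_pos: [0.5333, 0.0101, 0.1343]
tcp_rot: [145.3, -0.0, 102.7]
wrist_force: [-0.4, 2.2, -1.5]
opening: 0.0074
grasp_force: 78.2
cradle mm [-1.5802 -0.0757 50.681 ] F cradle [-0.7923  2.2656 -1.284 ] tilt [ 0.139   0.0144 -0.0259]
time: 25.7
ee_pos: [0.5314, 0.0097, 0.1357]
tcp_rot: [145.4, -0.0, 102.7]
wrist_force: [6.1, 0.5, -8.9]
opening: 0.0076
grasp_force: 79.1
cradle mm [-2.4169 -0.0564 52.972 ] F cradle [ -0.0547  -0.8166 -10.7462] tilt [ 0.0619  0.0111 -0.0357]
```

```bash
python3 -m inch '[[[0,0,0,-1,0,0,0],[0,0,0,0,0,0,0]]]';python3 st.py; python3 -m inch '[[[0,0,0,-0.8,0,0,0],[0,0,0,0,0,0,0],[0,0,0,0,0,0,0]]]';python3 st.py
```

```text
time: 25.95
ee_pos: [0.5308, 0.0096, 0.1356]
tcp_rot: [145.5, -0.0, 102.7]
wrist_force: [14.6, 0.6, -16.3]
opening: 0.0075
grasp_force: 78.5
cradle mm [-3.0364 -0.0475 53.2021] F cradle [  2.5952  -2.5752 -21.5655] tilt [ 0.0093  0.0062 -0.0376]
time: 26.32
ee_pos: [0.5305, 0.0095, 0.1356]
tcp_rot: [145.5, -0.0, 102.7]
wrist_force: [21.7, 2.3, -21.8]
opening: 0.0078
grasp_force: 78.2
cradle mm [-3.2418 -0.0456 53.3672] F cradle [  5.4896  -2.5044 -30.2323] tilt [-0.0067  0.0007 -0.0334]
```

The lock held at about 30 N after roughly 2.5 mm of lift. I'll release, retreat, and check the bar position and the cabinet clearance behind it.

```bash
python3 -m inch '[[[0,0,0.5,3.5,0,0,0],[0,0,0,0,0,0,0],[50,0,0,0,0,0,0],[50,0,0,0,0,0,0],[50,0,0,0,0,0,0],[50,0,0,-30,0,0,0],[50,0,0,-40,0,0,0],[30,0,0,0,0,0,0]]]';python3 st.py
python3 -m inch '[[[30,0,15,-10,0,0,0],[30,0,20,0,0,0,0],[30,0,0,0,0,0,0]]]' 
python3 st.py
python3 - <<'E'
from go import *
p=np.load("p.npy");cs={}
L=[]
for n in("scene","side","wrist"):
    c=viewer.camera(n);m=finder.mark_of(n,"cradle_bar")[:1];cs[n]=c
    print(n,m and (m[0]["conf"],m[0]["position"]),proj(c,pts(p)["bar"]));
    if m: L.append((c,m[0]["position"]))
    m=finder.mark_of(n,"bit_block")[:1];print(" block",m and m[0]["position"],proj(c,pts(p)["seat"]))
print(tri(*L))
cv2.imwrite("pics/w10.png",np.hstack([cv2.resize(cs[n]["pixels"][:,:,::-1],(400,300)) for n in("wrist","side")]))
E
```

```text
time: 27.32
ee_pos: [0.4947, 0.001, 0.1973]
tcp_rot: [145.0, 0.1, 102.7]
wrist_force: [0.0, -0.9, 0.0]
opening: 0.0264
grasp_force: 0.0
cradle mm [  1.462   -0.5119 125.0745] F cradle [-0.1349 -0.911   0.109 ] tilt [0.472  0.1153 0.0142]
time: 27.7
ee_pos: [0.5175, 0.0066, 0.2215]
tcp_rot: [145.3, 0.0, 102.7]
wrist_force: [-0.7, -0.2, 0.2]
opening: 0.0255
grasp_force: 0.0
cradle mm [ 34.4912  -0.0266 131.7326] F cradle [-0.4671 -0.0188  0.6156] tilt [0.1652 0.0049 0.0012]
scene (0.94, [265.5, 166.6]) [267.2127 167.3157]
 block [247.8, 189.1] [250.559  190.2864]
side (0.8, [291.3, 174.0]) [293.1683 174.2031]
 block [266.8, 198.8] [267.5298 194.8596]
wrist (0.66, [302.1, 185.5]) [303.7154 182.5982]
 block [212.9, 184.6] [219.35   185.0271]
(array([0.6269, 0.0307, 0.1366]), [np.float64(1.2940407566433196), np.float64(1.3383740020240085), np.float64(0.9111940831201056)])
```

View pics/w10.png

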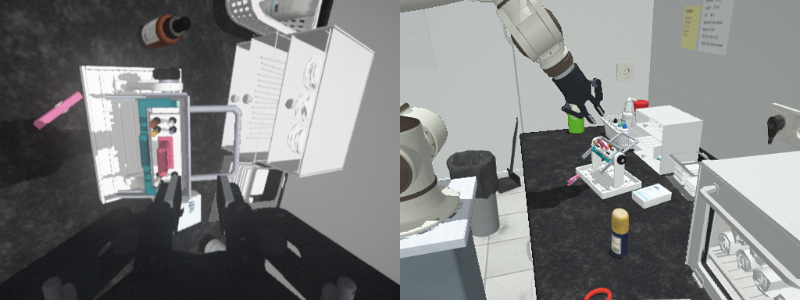

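The view shows the slide home over the block at (150,150), the bar free at (236,145) and the stand and bystanders untouched. Down onto the bar.

```bash
python3 -m inch '[[[30,0,23,0,0,0,0],[30,0,23,0,0,0,0],[30,0,0,30,0,0,0],[30,0,0,35,0,0,0],[30,0,0,0,0,0,0]]]';python3 st.py
```

```text
time: 28.78
ee_pos: [0.589, 0.023, 0.191]
tcp_rot: [145.6, -0.1, 102.7]
wrist_force: [0.0, -0.5, 0.7]
opening: 0.0254
grasp_force: 0.0
cradle mm [77.5955  0.2745 65.0451] F cradle [ 0.3486 -0.4902  0.637 ] tilt [-0.122  -0.0502 -0.042 ]
```

```bash
python3 -m inch '[[[30,0,2.5,25,0,0,0],[30,0,0,20,0,0,0],[30,0,0,10,0,0,0],[30,0,0,0,0,0,0]]]';python3 st.py;python3 -m inch '[[[30,0,0,10,0,0,0],[30,0,0,5,0,0,0],[30,0,0,0,0,0,0],[30,0,0,0,0,0,0]]]';python3 st.py
python3 - <<'E'
from go import *
p=np.load("p.npy");c=viewer.camera("wrist");m=finder.mark_of("wrist","cradle_bar")[:1];print(m,proj(c,pts(p)["bar"]),proj(c,bot.get_obs()["ee_pos"]))
E
```

```text
time: 29.28
ee_pos: [0.6222, 0.0301, 0.1508]
tcp_rot: [145.3, 0.0, 102.7]
wrist_force: [0.4, -0.7, 0.6]
opening: 0.0256
grasp_force: 0.0
cradle mm [82.7476 -0.175  12.6694] F cradle [ 0.5165 -0.7955  0.4125] tilt [ 0.1457  0.0177 -0.0215]
time: 29.78
ee_pos: [0.6307, 0.032, 0.1383]
tcp_rot: [145.3, 0.0, 102.7]
wrist_force: [-0.4, -0.4, 0.3]
opening: 0.026
grasp_force: 0.0
cradle mm [82.8864 -0.1527 -2.5632] F cradle [-0.2067 -0.3296  0.4732] tilt [ 0.1661  0.0204 -0.0158]
[] [252.6935 253.5899] [254.7193 259.7367]
```

```bash
python3 -m inch '[[[30,0,0,3,0,0,0],[0,0,0,0,0,0,0],[0,0,0,0,0,0,0],[0,0,0,0,0,0,0],[0,0,0,0,0,0,0]]]' 30;python3 st.py
```

```text
time: 30.5
ee_pos: [0.6314, 0.0322, 0.1344]
tcp_rot: [145.5, -0.0, 102.7]
wrist_force: [-5.6, -1.4, -2.7]
opening: 0.0071
grasp_force: 29.5
cradle mm [81.3155 -0.1127 -6.2131] F cradle [-6.2815 -0.1634  1.0338] tilt [ 0.0093  0.0137 -0.0427]
```

```bash
python3 - <<'E'
import numpy as np
f=np.radians(np.linspace(0,145.5,17)); x=82*np.cos(f)+22*np.sin(f); z=82*np.sin(f)-22*np.cos(f)
print(np.round(np.c_[np.degrees(f[1:]),np.diff(x),-np.diff(z),x[1:],z[1:]-14],1))
E
python3 -m inch '[[[0,0,1.4,-13.2,0,0,0],[0,0,-0.7,-13.4,0,0,0],[0,0,0,0,0,0,0]]]' 50; python3 st.py
```

```text
[[ 9.100e+00  2.400e+00 -1.320e+01  8.440e+01 -2.280e+01]
 [ 1.820e+01  3.000e-01 -1.350e+01  8.480e+01 -9.300e+00]
 [ 2.730e+01 -1.800e+00 -1.330e+01  8.300e+01  4.000e+00]
 [ 3.640e+01 -3.900e+00 -1.290e+01  7.910e+01  1.690e+01]
 [ 4.550e+01 -5.900e+00 -1.210e+01  7.320e+01  2.900e+01]
 [ 5.460e+01 -7.700e+00 -1.100e+01  6.550e+01  4.010e+01]
 [ 6.370e+01 -9.400e+00 -9.700e+00  5.610e+01  4.970e+01]
 [ 7.280e+01 -1.080e+01 -8.100e+00  4.530e+01  5.780e+01]
 [ 8.180e+01 -1.190e+01 -6.300e+00  3.340e+01  6.400e+01]
 [ 9.090e+01 -1.280e+01 -4.300e+00  2.070e+01  6.830e+01]
 [ 1.000e+02 -1.330e+01 -2.200e+00  7.400e+00  7.060e+01]
 [ 1.091e+02 -1.350e+01 -1.000e-01 -6.100e+00  7.070e+01]
 [ 1.182e+02 -1.330e+01  2.000e+00 -1.940e+01  6.870e+01]
 [ 1.273e+02 -1.280e+01  4.100e+00 -3.220e+01  6.460e+01]
 [ 1.364e+02 -1.200e+01  6.100e+00 -4.420e+01  5.850e+01]
 [ 1.455e+02 -1.090e+01  7.900e+00 -5.510e+01  5.060e+01]]
time: 30.88
ee_pos: [0.6182, 0.0291, 0.1591]
tcp_rot: [145.2, 0.0, 102.7]
wrist_force: [-2.1, -0.7, 1.1]
opening: 0.006
grasp_force: 49.8
cradle mm [84.1246 -0.195  21.8073] F cradle [-1.1728 -0.2656  2.1215] tilt [ 0.2413  0.0277 -0.0152]
```

```bash
python3 -m inch '[[[0,0,-1.5,-13,0,0,0],[0,0,-4,-12.9,0,0,0],[0,0,-6,-12,0,0,0],[0,0,0,0,0,0,0]]]'; python3 st.py
python3 - <<'E'
from go import *
p=np.load("p.npy")
for n in("scene","side"):
    c=viewer.camera(n);m=finder.mark_of(n,"cradle_bar")[:1];
    print(n,m and (m[0]["conf"],m[0]["position"]),[proj(c,pts(np.r_[p[:3],p[3]+np.radians(d),p[4]])["bar"]) for d in(0,36,45.5)])
E
```

```text
time: 31.38
ee_pos: [0.5886, 0.0225, 0.1845]
tcp_rot: [145.1, 0.0, 102.7]
wrist_force: [-0.3, 1.0, 6.6]
opening: 0.006
grasp_force: 50.1
cradle mm [73.5425 -0.193  59.9429] F cradle [3.6321 1.0539 5.492 ] tilt [0.3671 0.0357 0.0046]
scene (0.69, [257.2, 151.1]) [array([267.2127, 167.3157]), array([259.5876, 154.9577]), array([256.5729, 153.4566])]
side (0.59, [280.0, 157.9]) [array([293.1683, 174.2031]), array([282.4672, 160.0728]), array([278.1148, 158.0593])]
```

```bash
python3 -m inch '[[[0,0,-7.7,-10.5,0,0,0],[0,0,-9.4,-9.2,0,0,0],[0,0,-10.8,-8,0,0,0],[0,0,0,0,0,0,0]]]'; python3 st.py;python3 -m inch '[[[0,0,-11.9,-6.3,0,0,0],[0,0,-12.8,-4.3,0,0,0],[0,0,-13.3,-2.2,0,0,0],[0,0,0,0,0,0,0]]]'; python3 st.py
```

```text
time: 32.08
ee_pos: [0.5524, 0.0142, 0.1946]
tcp_rot: [144.8, 0.1, 102.7]
wrist_force: [-3.1, 2.0, 17.3]
opening: 0.006
grasp_force: 50.2
cradle mm [48.5972 -0.3149 89.266 ] F cradle [ 7.6632  2.6854 15.7148] tilt [0.7059 0.0624 0.0647]
time: 32.58
ee_pos: [0.5149, 0.0056, 0.1853]
tcp_rot: [144.6, 0.1, 102.7]
wrist_force: [-19.0, -0.3, 31.2]
opening: 0.0057
grasp_force: 54.2
cradle mm [ 11.6362  -0.445  103.4406] F cradle [ 2.354   3.859  36.2144] tilt [0.8247 0.1006 0.0851]
```

```bash
python3 -m inch '[[[0,0,-4,-2.5,0,0,0],[0,0,0,0,0,0,0]]]'; python3 st.py;python3 -m inch '[[[0,0,-13.5,-0.5,0,0,0],[0,0,-13.3,1,0,0,0],[0,0,0,0,0,0,0]]]'; python3 st.py
```

```text
time: 32.83
ee_pos: [0.5099, 0.0045, 0.1827]
tcp_rot: [144.9, 0.1, 102.7]
wrist_force: [-8.9, 0.0, 19.4]
opening: 0.0057
grasp_force: 52.8
cradle mm [  5.9982  -0.4012 104.2218] F cradle [ 3.8415  1.9716 20.8462] tilt [0.6155 0.0813 0.0561]
time: 33.2
ee_pos: [0.4867, -0.0008, 0.1633]
tcp_rot: [145.3, 0.1, 102.6]
wrist_force: [-11.9, -3.0, 10.1]
opening: 0.0058
grasp_force: 51.6
cradle mm [-24.657   -0.4269 101.696 ] F cradle [-4.3888 -0.2707 15.3297] tilt [ 0.216   0.0849 -0.0317]
```

```bash
python3 -m inch '[[[0,0,-12.3,4,0,0,0],[0,0,-8,3.5,0,0,0],[0,0,0,0,0,0,0]]]'; python3 st.py
cat > ang.py <<'E'
from go import *
p=np.load("p.npy");cs={n:viewer.camera(n) for n in("scene","side","wrist")};ob=[]
for n in cs:
    for t in("cradle_bar","block_grip","lock_push","bit_block","cradle_seat"):
        m=finder.mark_of(n,t)[:1]
        if m and m[0]["conf"]>.3: ob.append((n,t,np.array(m[0]["position"])))
def P(q):
    A,C,s=seatpose(np.r_[p[:3],q]);return dict(cradle_bar=s+C.apply([.082,0,-.008]),block_grip=s+C.apply([0,0,.050]),lock_push=s+C.apply([-.03,0,.0195]),bit_block=s+C.apply([0,0,.002]),cradle_seat=s)
best=[]
for q in(2.6,2.9,3.2):
    r=least_squares(lambda v:np.concatenate([proj(cs[n],P(v[0])[t])-u for n,t,u in ob]),[q],loss="soft_l1",f_scale=2);best.append((r.cost,r.x[0]))
c,q=min(best);print("q",q,np.degrees(q),c)
for n,t,u in ob: print(n,t,np.round(u-proj(cs[n],P(q)[t]),1))
print("bar at q, cradle0:",C.inv().apply(P(q)["cradle_bar"]-s)*1000 if 0 else seatpose(p)[1].inv().apply(P(q)["cradle_bar"]-seatpose(p)[2])*1000)
E
python3 ang.py
```

```text
time: 33.58
ee_pos: [0.4748, -0.0035, 0.1451]
tcp_rot: [145.3, 0.0, 102.6]
wrist_force: [-4.2, -2.3, 4.8]
opening: 0.0058
grasp_force: 49.8
cradle mm [-44.971   -0.4719  93.5747] F cradle [-1.0936 -1.3388  6.5883] tilt [ 0.1998  0.0815 -0.0329]
q 2.989266677459624 171.27236445753078 26.997281984312288
scene cradle_bar [-0.9 -1.9]
scene block_grip [3.3 1.5]
scene bit_block [-3.9  2.3]
scene cradle_seat [ 0.6 -0.4]
side cradle_bar [-2.8 -0.4]
side block_grip [-0.4 -0.6]
side cradle_seat [-0.7  0.1]
wrist cradle_bar [-0.4  3.8]
wrist block_grip [ 0.4 -2.2]
wrist cradle_seat [-1.7  2.3]
bar at q, cradle0: [-44.6428   0.      86.2151]
```

```bash
python3 -m inch '[[[0,0,-5,3.5,0,0,0],[0,0,-5,4,0,0,0],[0,0,0,0,0,0,0],[0,0,0,0,0,0,0]]]'; python3 st.py; python3 ang.py
```

```text
time: 34.98
ee_pos: [0.4709, -0.0043, 0.1328]
tcp_rot: [145.3, 0.0, 102.6]
wrist_force: [-0.5, -4.3, 1.9]
opening: 0.0061
grasp_force: 50.0
cradle mm [-55.2068  -0.3995  85.7736] F cradle [-0.1526 -4.0852  2.3958] tilt [ 0.1432  0.0672 -0.033 ]
q 3.130154836523738 179.34466135527234 272.248780154185
scene cradle_bar [-3.2 -1.1]
scene block_grip [ -0.1 -16.6]
scene cradle_seat [0.1 0.3]
side cradle_bar [-0.1 -0.7]
side block_grip [1.3 0.2]
side cradle_seat [-1.9 -0.4]
wrist cradle_bar [-1.1  1.4]
wrist block_grip [ 0.4 -2. ]
wrist lock_push [-96.4 -21.2]
wrist cradle_seat [-2.7  2.8]
bar at q, cradle0: [-54.3411   0.      79.2307]
```

```bash
python3 -m inch '[[[30,0,0,0,0,0,0],[30,0,0,0,0,0,0],[30,0,0,0,0,0,0],[30,0,0,-10,0,0,0],[30,0,0,-20,0,0,0],[30,0,0,-40,0,0,0],[30,0,0,-40,0,0,0],[30,0,0,0,0,0,0]]]'; python3 st.py; python3 ang.py
python3 - <<'E'
from h import *
for n in("wrist","side","scene"):
    cv2.imwrite(f"pics/end_{n}.png",viewer.camera(n)["pixels"][:,:,::-1])
    for t in("rollon_bottle","dropper_bottle","small_carton","clip"):
        m=finder.mark_of(n,t)[:1]
        if m and n!="wrist":print(n,t,np.round(m[0]["position"],1),round(m[0]["conf"],2))
E
```

```text
time: 36.88
ee_pos: [0.41, -0.0183, 0.2263]
tcp_rot: [145.2, 0.1, 102.6]
wrist_force: [0.7, -0.2, 0.3]
opening: 0.0257
grasp_force: 0.0
cradle mm [-53.757   -0.6783 198.177 ] F cradle [ 0.6799 -0.3664 -0.0933] tilt [ 0.2955  0.0888 -0.0251]
q 3.134353919946332 179.58525111321032 361.49409848967724
scene cradle_bar [1.4 0.2]
scene block_grip [-0.1 -0. ]
scene cradle_seat [1.6 0.8]
side cradle_bar [-0.6  0.3]
side block_grip [ 1.6 -3.4]
side cradle_seat [-0.2  0. ]
wrist cradle_bar [1.5 0. ]
wrist block_grip [ 1.2 -3.4]
wrist bit_block [-130.4  -44.3]
wrist cradle_seat [-0.9  4.9]
bar at q, cradle0: [-54.6145  -0.      79.002 ]
side rollon_bottle [279.7 320.3] 0.6
side small_carton [320.6 254.2] 0.94
side clip [224.5 233.8] 0.47
scene rollon_bottle [331.7 301.3] 0.56
scene dropper_bottle [221.7 210.1] 0.84
scene small_carton [313.9 237.8] 0.63
scene clip [210.  235.5] 0.62
```

```bash
python3 -c "
from workcell import bot
print(bot.job_done())"
```

```text
the job is handed in; nothing more can be done
None
```

I handed the job in at about 37 s. The block was seated and the slide pushed to its stop. The lock held a tug of about 30 N, and the cradle was then turned over to about 179.6°. The block is left hanging upside down, with the gripper clear and the bystanders' image positions unchanged from the start.

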